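# Index the strap guide of a webbing cutter one hole over

### The arm

A 6-joint arm with a two-finger parallel gripper is mounted at the origin on the work surface. World frame = base frame: x ahead of the robot, y to its left, z up, the work surface at z = 0. Lengths are in m, angles in rad, forces in N, time in s.
With the tool pointing down it reaches from about 0.425 to 0.95 m from the base axis. Payload 3.5 kg.
Tool frame: the origin (TCP) lies at the very end of the fingers, on their centre line; the grasp point (between the pads) lies 19 mm behind it; z points along the fingers, y is the line along which they close (so a half turn about z gives the same grasp; the last joint's range is limited). The gripper opens to 85 mm and grips with 20 to 120 N. Pads are 22 mm wide; open, the fingers measure 114 mm over their backs; the gripper's body (76 mm by 85 mm) begins 54 mm behind the grasp point. The pads swing forward as they close: fully open they stand 13 mm farther back than shut.
Start: joints at [1.136, 0.286, 1.577, -0, 1.279, -0.15], TCP at [0.19, 0.648, 0.231] pointing down, gripper open.
Joint ranges: [-2.77, 2.77], [-0.9, 2.22], [0.21, 2.48], [-1.53, 4.67], [0.24, 2.81], [-2.84, 2.84]. Speed limits (rad/s): [2.79, 2.79, 3.14, 3.14, 3.14, 3.14].

### API

Orientations are given as a unit quaternion [x, y, z, w].
In Python, from plant import ctrl gives the robot as it stands.
- The arm moves only by the tool carry_out, never from a script. Its argument "deltas" is one flat list of numbers, 6 for each row, row after row: the shift along the tool's x, y, z in m, then the turn, a rotation vector about the tool's x, y, z in rad. A call has 1 to 5 rows; each row is the pose to reach, as a shift and turn from the pose commanded when the call began, along the tool's axes at that moment; what a row does not reach only later rows make up. A row lasts 1/8 s, in which the tool goes at most 62.5 mm and 10.7 degrees, less where a joint would pass 70% of its speed; a pose out of reach is approached as far as the arm can. A call with a gripper value outside its range is refused whole. "grip" is the opening in per cent of the stroke, from 0 (shut) to 100 (fully open), set as the call begins (left out, the last holds). The fingers move at their own pace and stop on an object; "grip_force" is the grip in N (left out, the last holds). Time passes only in rows, so rows that repeat a pose let the fingers close. It gives the time, the measured TCP pose, the force, the opening and the grip force at its end, in the units of the state.
- ctrl.get_state(): the state, without advancing time (a new reading comes with each control period).
- ctrl.read_camera(name): name is "side" or "top"; returns (picture, depth): 400x640x3 uint8, red, green, blue; 400x640 float32, m along the optical axis (not along the pixel's ray), 0 where there is no reading.
- ctrl.camera_model(name): a dict with "intrinsics" (3x3 intrinsics, pixels), "k1" (the pictures are not rectified: a ray, as slopes to the right and down, at radius r is drawn at 1 + k1 r^2 times it, then the intrinsics apply), "extrinsics" (4x4, takes a point from world to camera coordinates). Camera axes: x right, y down, z forward; pixel columns grow to the right and rows downward; lengths in m; the calibration is good to about 2 mm. A picture is of the moment at which its call begins. camera_model takes no time and is no camera call.
- ctrl.sign_off(): hands the job in; it is judged then, once.
Trained networks look in the newest picture that a camera, given by its name, has taken for a name from the list of things; names that differ only in an ending like _2 or _b are one class to them, and where a whole thing is asked for, a point or a joint stands for the part that bears it (a point fixed in the world has none). Each returns a list of dicts, best first, with "score" (0 to 1); they miss things now and then, are a little off and sometimes report something else, mostly with a low value. They report only what shows in the picture. A call takes as long as a camera call.
- ctrl.find_in(camera, query): "uv" ([column, row] in pixels, amid what is visible of it).
The state is a dict: "time": time; "qpos": joint angles; "dq": joint speeds; "joint_efforts": joint torques, N m; "eef_pos": TCP position; "tcp_rot": TCP orientation; "contact_force": force on the tool from outside, world axes, zero at the start; "wrist_torque": the same for the moment, N m; "opening": opening from 0.0 (shut) to 1.0 (fully open); "finger_force": force on a finger pad.
Only numpy, scipy, OpenCV 4.12 (cv2) and the standard library are available. Lean on these libraries where they do the work, as an engineer would, in place of code of your own. Each camera call takes 0.05 s, during which the arm holds its last target. There are 200 camera calls.

### The job

The strap guide of the bench cutter is locked square to the blade by a spring index pin. Hook a fingertip under the pin's red pull ring - do not grip or wrench it - lift the pin out of its hole, swing the guide one hole to the right as you face the blade (anticlockwise seen from above), and let go so that the pin springs fully home in that next hole. Leave the things standing round the cutter where they are.

Things in the scene. Friction and masses are not known exactly. Their poses are not given: they have to be found in the camera images.
- cutter: Bench strap cutter, fixed: grey base plate 330 x 380 mm, top 20 mm above the table. Origin at table height under its middle. +x: from the guide's open end to the blade, +y: left as you face the blade, z up. The shear, parked shut, lies across the far side 5 to 60 mm beyond the guide's pivot, up to 105 mm high; its black handle sticks out to 330 mm on +y, up to 160 mm high.
- guide_pivot (a point): Point on the vertical hinge axis of the strap guide, at the guide's underside, 30 mm above the table; 110 mm from the cutter's origin along the cutter's +x. Axes as the cutter's.
- next_hole (a point): Centre of the mouth of the hole the pin must go into, on the top of the aluminium quadrant plate, 28 mm above the table. The plate has five holes 12 mm wide on an arc of 174 mm radius about the pivot, 15 degrees (45.5 mm) apart; the pin starts in the middle one.
- strap_guide (a joint): Angle of the guide about its vertical pivot, rad: 0 = square, middle hole (start); positive = anticlockwise from above, its open end and the ring going to the right as you face the blade. Next hole +0.262, stops at -0.62 and +0.62. It turns with light friction (1 N at the pin) and stays where it is left with the pin up. In a hole it has about 0.006 rad of play.
- index_pin (a joint): Lift of the spring pin, m: 0 = home in a hole, 0.018 = upper stop. The round-nosed pin, 10 mm wide, reaches 9 mm into the plate: clear at 0.009, where it rides on solid plate, dropping by itself into a hole that comes within about 3 mm of being under it. Pushed down by 5.5 N when home, 9.5 N at the stop, plus 0.8 N of weight.
- pull_ring: Red D-shaped ring of round bar 6 mm thick, fixed upright on the pin; it rises with the pin and turns with the guide. Origin: middle of its bottom, on the pin's axis, 84 mm above the table with the pin home. x: level, along the guide towards the blade; y: left, in the ring's plane; z up. The opening faces along x, 52 mm wide, 40 mm high. Over 30 N from the fingers counts as gripping it.
- ring_bar (a point): Middle of the straight top bar of the pull ring (on the bar's centre line), 46 mm above the ring's origin, 130 mm above the table with the pin home. The bar is straight for 40 mm along the ring's y and 6 mm thick. Axes as the ring's.
- thread_cone: Loose bystander: black thread on a green cone, 88 mm wide at the foot, 165 mm high. Origin under its centre.
- eyelet_jar: Loose bystander: round brass-coloured jar with a pale label and a grey lid, 62 mm wide, 75 mm high. Origin under its centre.
- tape_measure: Loose bystander: yellow tape measure standing on its edge, 68 x 36 x 62 mm high. Origin under its centre.
- buckle_bin: Loose bystander: blue bin of black buckles, 160 x 110 x 75 mm high. Origin under its centre.
- guide_end (a point): Middle of the open end of the strap guide, at its underside, 30 mm above the table. The guide is a steel channel with green sides, 62 mm wide, reaching 247 mm from the pivot, 20 mm high (black thumb screw 30 mm). Axes as the pull ring's.
- plunger_top (a point): Centre of the top of the steel plunger housing, 22 mm wide, in which the pin runs, 74 mm above the table. It stands on a green bracket on the guide's left side, 165 mm from the pivot along the guide and 56 mm left of its middle line, right under the pull ring. Axes as the ring's.

How it is judged:
On the way, in this order (a step that is already met when the one before it is completed fails the run):
1. the pin is lifted out of its hole with the guide still about square (value of joint index_pin above 0.0075 m and value of joint strap_guide between -0.1 and 0.1 rad).
2. the guide is swung to the next hole (value of joint strap_guide between 0.222 and 0.302 rad), for 0.1 s.
At the end, for the whole second after the job is handed in: the guide stands at +0.262 rad (15 degrees, one hole to the right), within 0.02 rad, at rest, and the pin is home to within 1.5 mm (value of joint strap_guide between 0.242 and 0.282 rad and value of joint index_pin below 0.0015 m and velocity of joint strap_guide between -0.02 and 0.02 rad/s); the robot touches nothing.
It fails at once if the pull ring is gripped or wrenched (more than 30 N between fingers and ring) (contact force between the fingers and pull_ring above 30 N).
It fails at once if a bystander is shifted by more than 20 mm, lifted or carried (distance of any of thread_cone, eyelet_jar, tape_measure, buckle_bin from where it was at the start of the episode above 0.02 m).
It also fails if it takes over 42 s, if anything falls off the work surface, if the arm or the gripper's body presses on something with over 40 N, if the wrist force passes 120 N, or if a joint passes its speed limit or range.

## Working session

There is one attempt and no reset: what is moved stays moved. The work goes in short steps, Python scripts to look and compute and a tool call to move; the robot and the scene stay as the last step left them, time stands still between calls to the robot, and variables do not carry over. Pictures are saved under pics/ and viewed, at most 10 in all, crops included, and the job is handed in when it is done.

Besides the shell and the picture viewer there is one more tool, called after "Emit:" by a JSON object that holds its "api" and its "payload". carry_out: Moves the arm, as the interface text tells. Its arguments: {"type":"object","properties":{"deltas":{"type":"array"},"grip":{"type":"number"},"grip_force":{"type":"number"}},"required":["deltas"]}

```bash
mkdir -p pics; cat > h.py <<'E'
import numpy as np, cv2
from plant import ctrl
from scipy.spatial.transform import Rotation as R
def ray(cam,uv):
    m=ctrl.camera_model(cam);K=np.array(m["intrinsics"]);E=np.array(m["extrinsics"])
    d=np.array([(uv[0]-K[0,2])/K[0,0],(uv[1]-K[1,2])/K[1,1]]);s=d.copy()
    for _ in range(20): s=d/(1+m["k1"]*(s@s))
    return E,np.array([s[0],s[1],1.])
def atz(cam,uv,z):
    E,r=ray(cam,uv);o=-E[:3,:3].T@E[:3,3];d=E[:3,:3].T@r
    return o+d*(z-o[2])/d[2]
def atd(cam,uv,dep):
    E,r=ray(cam,uv);return E[:3,:3].T@(r*dep-E[:3,3])
def proj(cam,p):
    m=ctrl.camera_model(cam);E=np.array(m["extrinsics"]);c=E[:3,:3]@p+E[:3,3];s=c[:2]/c[2]
    s=s*(1+m["k1"]*(s@s));K=np.array(m["intrinsics"]);return K[:2,:2]@s+K[:2,2]
E
cat > a.py <<'E'
from h import *
for c in("top","side"):
    im,d=ctrl.read_camera(c);cv2.imwrite(f"pics/{c}0.png",im[:,:,::-1]);np.save(f"{c}0.npy",d)
    for q in["cutter","guide_pivot","next_hole","pull_ring","ring_bar","thread_cone","eyelet_jar","tape_measure","buckle_bin","guide_end","plunger_top"]:
        for f in ctrl.find_in(c,q)[:2]:
            u,v=np.round(f["uv"]).astype(int);u=min(u,639);v=min(v,399)
            print(c,q,np.round(f["uv"],1),round(f["score"],2),np.round(atd(c,f["uv"],d[v,u]),3))
s=ctrl.get_state();print(s["time"],s["eef_pos"],s["tcp_rot"])
print(R.from_quat(s["tcp_rot"]).as_matrix().round(3))
E
python3 a.py
```

```text
top cutter [342.4 178.3] 0.92 [ 0.611 -0.059  0.035]
top guide_pivot [346.  177.5] 0.62 [ 0.612 -0.067  0.035]
top next_hole [348.4 180.6] 0.81 [ 0.605 -0.073  0.033]
top thread_cone [463.6 182.3] 0.86 [ 0.574 -0.323  0.125]
top eyelet_jar [239.7 255.5] 0.9 [0.428 0.186 0.075]
top tape_measure [468.8 230.6] 0.94 [ 0.47  -0.348  0.065]
top buckle_bin [231.4 171.5] 0.79 [0.633 0.212 0.05 ]
top guide_end [346.9 192.8] 0.82 [ 0.574 -0.068  0.035]
top plunger_top [348.1 194. ] 0.58 [ 0.571 -0.071  0.033]
side cutter [301.3 218.9] 0.67 [ 0.614 -0.031  0.019]
side guide_pivot [302.8 219.2] 0.89 [ 0.609 -0.031  0.02 ]
side next_hole [299.9 211.5] 0.77 [ 0.619 -0.044  0.035]
side pull_ring [319.9 200.8] 0.43 [0.555 0.014 0.131]
side ring_bar [321.4 199.8] 0.56 [0.552 0.013 0.134]
side thread_cone [325.1 142.1] 0.89 [ 0.585 -0.319  0.08 ]
side eyelet_jar [363.4 282.2] 0.66 [0.434 0.204 0.074]
side tape_measure [357.5 148.8] 0.7 [ 0.484 -0.346  0.045]
side buckle_bin [278.6 286.3] 0.92 [0.622 0.219 0.048]
side guide_end [314.7 207.5] 0.89 [ 0.582 -0.067  0.032]
side plunger_top [315.8 206.9] 0.66 [ 0.579 -0.071  0.032]
1.2 [0.18961716 0.64781513 0.2313209 ] [ 1.41924280e-01  9.89877517e-01  1.20002334e-05 -7.00989733e-06]
[[-0.96   0.281 -0.   ]
 [ 0.281  0.96   0.   ]
 [ 0.     0.    -1.   ]]
```

```bash
python3 -c "
import cv2
a=cv2.imread('pics/top0.png')[80:300,180:520];b=cv2.imread('pics/side0.png')[80:340,160:500]
cv2.imwrite('pics/tc.png',cv2.resize(a,None,fx=2.3,fy=2.3,interpolation=3));cv2.imwrite('pics/sc.png',cv2.resize(b,None,fx=2.3,fy=2.3,interpolation=3))"
```

```text
(no output)
```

View pics/tc.png

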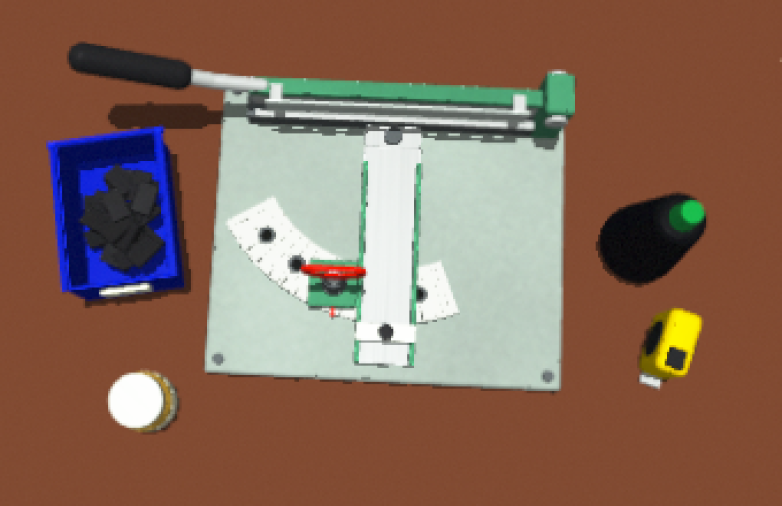

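View pics/sc.png

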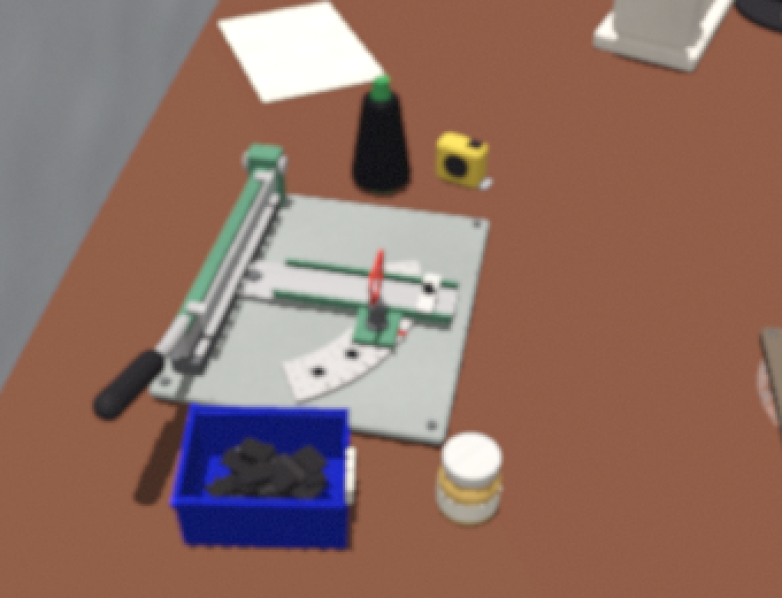

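```bash
cat > b.py <<'E'
from h import *
for c in("top","side"):
    im=cv2.imread(f"pics/{c}0.png").astype(int);d=np.load(f"{c}0.npy")
    m=(im[:,:,2]>120)&(im[:,:,1]<70)&(im[:,:,0]<70)
    n,l,st,ce=cv2.connectedComponentsWithStats(m.astype(np.uint8))
    for i in range(1,n):
        if st[i,4]<15: continue
        v,u=np.where(l==i);P=np.array([atd(c,(a,b),d[b,a]) for a,b in zip(u,v)])
        print(c,st[i],ce[i].round(1),P.mean(0).round(3));
        Q=P[P[:,2]>.12]
        if len(Q)>5:
            q=Q.mean(0);w=np.linalg.svd((Q-q)[:,:2])[2][0];t=(Q-q)[:,:2]@w;print(q.round(4),w.round(3),t.min(),t.max(), Q[:,2].max())
        if c=="top":
            Q=np.array([atz(c,(a,b),.131) for a,b in zip(u,v)]);print("z131",Q.mean(0).round(4),Q.min(0).round(3),Q.max(0).round(3))
T=lambda x,y,z:atz("top",(180+x/2.3,80+y/2.3),z)
pv=T(393,136,.052);ge=T(385,365,.03);th=T(386,331,.06)
print("pivot",pv,"end",ge,"thumb",th)
for a in((218,358),(547,376)): print("bolt",T(*a,.021))
for a in((206,372),(561,389),(565,130)): print("corner",T(*a,.02))
for a in((267,234),(297,264),(421,294)): print("hole",T(*a,.028))
E
python3 b.py
```

```text
top [311 195  28   6 102] [324.7 197.4] [ 0.551 -0.013  0.116]
[ 0.5501 -0.0135  0.1311] [-0.084 -0.996] -0.0301342138076221 0.029586340798657407 0.13570199129166657
z131 [ 0.5482 -0.0134  0.131 ] [ 0.542 -0.043  0.131] [0.555 0.016 0.131]
pivot [ 0.704268  -0.0822186  0.052    ] end [ 0.46266726 -0.06538847  0.03      ] thumb [ 0.49546853 -0.06600894  0.06      ]
bolt [0.47565117 0.11117145 0.021     ]
bolt [ 0.44631195 -0.23667488  0.021     ]
corner [0.46117122 0.12431454 0.02      ]
corner [ 0.43218552 -0.25093572  0.02      ]
corner [ 0.71582903 -0.27502843  0.02      ]
hole [0.60704776 0.05580533 0.028     ]
hole [0.57327272 0.024304   0.028     ]
hole [ 0.53687291 -0.10655987  0.028     ]
```

Emit:
{"api": "carry_out", "payload": {"deltas": [0,0,-0.05,0,0,0,0,0,-0.1,0,0,0,0,0,-0.13,0,0,0,-0.05,-0.02,-0.13,0,0.15,0,-0.1,-0.04,-0.13,0,0.3,0], "grip": 0, "grip_force": 20}}

```text
time: 1.82
eef_pos: [0.2739, 0.5815, 0.363]
tcp_rot: [0.138, 0.979, 0.023, -0.149]
contact_force: [1.1, 1.6, -1.8]
opening: -0.0
finger_force: 0.0
```

```bash
python3 -c "
from h import *
s=ctrl.get_state()
for k in('time','qpos','eef_pos','contact_force','opening'):print(k,np.round(s[k],3))
print(R.from_quat(s['tcp_rot']).as_matrix().round(3))"
```

```text
time 1.825
qpos [ 0.864  0.186  1.479  0.277  1.6   -0.435]
eef_pos [0.274 0.581 0.363]
contact_force [ 1.101  1.616 -1.786]
opening -0.0
[[-0.917  0.278 -0.286]
 [ 0.264  0.961  0.086]
 [ 0.299  0.004 -0.954]]
```

```bash
cat >> h.py <<'E'
def go(off,beta=30,th=0,c=(.55,-.0145,.106),up=0):
    """TCP 'off' m past point c along the tool axis, beta deg below level, guide turned th rad"""
    a=-.084+th;xc=np.array([np.cos(a),np.sin(a),0]);y=np.array([-np.sin(a),np.cos(a),0]);b=np.radians(beta)
    z=-xc*np.cos(b)-np.array([0,0,np.sin(b)]);M=np.c_[np.cross(y,z),y,z]
    p=np.array(c)+off*z+[0,0,up];s=ctrl.get_state();M0=R.from_quat(s["tcp_rot"]).as_matrix()
    d=M0.T@(p-s["eef_pos"]);r=R.from_matrix(M0.T@M).as_rotvec()
    print("t",round(s["time"],2),"tcp",np.round(s["eef_pos"],4),"F",np.round(s["contact_force"],2),"q",np.round(s["qpos"],2))
    print("want",p.round(4),"d",d.round(4),"r",r.round(4),"rows",max(np.linalg.norm(d)/.0625,np.linalg.norm(r)/.187))
E
python3 -c "
from h import *
go(-.06,up=.17)"
```

```text
t 1.82 tcp [0.2739 0.5815 0.363 ] F [ 1.1   1.62 -1.79] q [ 0.86  0.19  1.48  0.28  1.6  -0.43]
want [ 0.6018 -0.0189  0.306 ] d [-0.4761 -0.4859 -0.0912] r [ 0.1293  0.7419 -0.1552] rows 10.982488117925627
```

Emit:
{"api": "carry_out", "payload": {"deltas": [-0.043,-0.044,-0.008,0.012,0.067,-0.014,-0.086,-0.088,-0.017,0.023,0.134,-0.028,-0.129,-0.132,-0.025,0.035,0.2,-0.042,-0.172,-0.176,-0.033,0.047,0.268,-0.056,-0.215,-0.22,-0.041,0.058,0.335,-0.07]}}

```text
time: 2.45
eef_pos: [0.4221, 0.3072, 0.3372]
tcp_rot: [0.096, 0.945, 0.022, -0.313]
contact_force: [0.4, 0.6, -0.6]
opening: -0.004
finger_force: 0.0
```

```bash
python3 -c "
from h import *
go(-.06,up=.17)"
```

```text
t 2.45 tcp [0.4221 0.3072 0.3372] F [ 0.43  0.6  -0.56] q [ 0.3   0.16  1.62  0.29  1.93 -1.04]
want [ 0.6018 -0.0189  0.306 ] d [-0.2146 -0.2841 -0.1133] r [ 0.0716  0.4084 -0.0897] rows 5.9776341721905375
```

Emit:
{"api": "carry_out", "payload": {"deltas": [-0.033,-0.044,-0.017,0.011,0.063,-0.014,-0.066,-0.088,-0.035,0.022,0.126,-0.028,-0.099,-0.131,-0.052,0.033,0.189,-0.042,-0.132,-0.175,-0.07,0.044,0.251,-0.055,-0.165,-0.219,-0.087,0.055,0.314,-0.069]}}

```text
time: 3.08
eef_pos: [0.5602, 0.056, 0.3133]
tcp_rot: [0.051, 0.887, 0.021, -0.458]
contact_force: [1.0, 0.4, 0.3]
opening: -0.003
finger_force: 0.0
```

```bash
python3 -c "
from h import *
go(-.06,up=.06)"
```

```text
t 3.08 tcp [0.5602 0.056  0.3133] F [0.98 0.36 0.26] q [-0.09  0.49  1.35  0.02  2.25 -1.54]
want [ 0.6018 -0.0189  0.196 ] d [-0.1248 -0.0688  0.028 ] r [ 0.0163  0.0942 -0.0212] rows 2.3241757865512667
```

Emit:
{"api": "carry_out", "payload": {"deltas": [-0.031,-0.017,0.007,0.004,0.024,-0.005,-0.062,-0.034,0.014,0.008,0.047,-0.011,-0.094,-0.052,0.021,0.012,0.071,-0.016,-0.125,-0.069,0.028,0.016,0.094,-0.021,-0.125,-0.069,0.028,0.016,0.094,-0.021]}}

```text
time: 3.7
eef_pos: [0.6001, -0.0183, 0.1921]
tcp_rot: [0.037, 0.864, 0.022, -0.502]
contact_force: [-0.3, -1.2, -0.2]
opening: -0.0
finger_force: 0.0
```

```bash
python3 -c "
from h import *
go(-.04)
for c in('top','side'):
    im,d=ctrl.read_camera(c);cv2.imwrite(f'pics/{c}1.png',im[:,:,::-1])
a=cv2.imread('pics/top1.png')[80:280,220:440];b=cv2.imread('pics/side1.png')[80:280,220:440]
cv2.imwrite('pics/c1.png',cv2.resize(np.hstack([a,b]),None,fx=1.8,fy=1.8,interpolation=3))"
```

```text
t 3.7 tcp [ 0.6001 -0.0183  0.1921] F [-0.31 -1.22 -0.21] q [-0.17  0.73  1.26 -0.09  2.2  -1.66]
want [ 0.5845 -0.0174  0.126 ] d [-0.0497 -0.0005  0.0463] r [ 0.0021 -0.0052 -0.0012] rows 1.0862142210183086
```

View pics/c1.png

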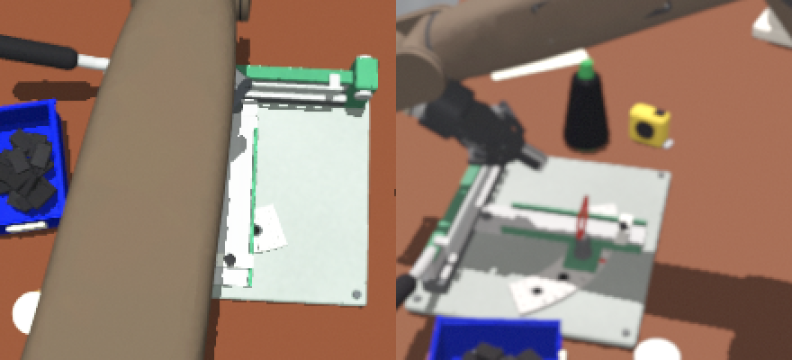

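Emit:
{"api": "carry_out", "payload": {"deltas": [-0.015,0,0.014,0,0,0,-0.03,0,0.028,0,0,0,-0.04,0,0.038,0,0,0,-0.05,0,0.046,0.002,-0.005,-0.001,-0.05,0,0.046,0.002,-0.005,-0.001]}}

```text
time: 4.42
eef_pos: [0.5856, -0.0159, 0.1283]
tcp_rot: [0.036, 0.866, 0.02, -0.498]
contact_force: [0.3, 0.2, -0.3]
opening: -0.001
finger_force: 0.0
```

```bash
python3 -c "
from h import *
go(.025)
im,d=ctrl.read_camera('side');cv2.imwrite('pics/side2.png',im[:,:,::-1]);b=cv2.imread('pics/side2.png')[130:270,230:390]
s=ctrl.get_state();print(s['eef_pos'],proj('side',np.array(s['eef_pos'])),proj('side',np.array([.55,-.0145,.13])),proj('side',np.array([.55,-.0145,.106])))
cv2.imwrite('pics/c2.png',cv2.resize(b,None,fx=4,fy=4,interpolation=3))"
```

```text
t 4.42 tcp [ 0.5856 -0.0159  0.1283] F [ 0.31  0.16 -0.26] q [-0.17  0.77  1.32 -0.09  2.09 -1.66]
want [ 0.5284 -0.0127  0.0935] d [-0.0013 -0.0014  0.067 ] r [-0.0018  0.0038  0.0006] rows 1.0719274905389355
[ 0.58617055 -0.01608738  0.1292515 ] [309.39818196 192.46664025] [323.64263477 193.8205064 ] [323.67661527 201.03419371]
```

View pics/c2.png

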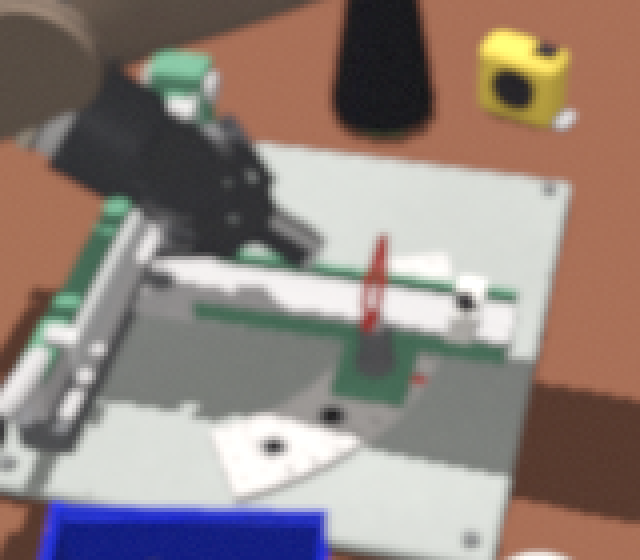

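Emit:
{"api": "carry_out", "payload": {"deltas": [0,-0.001,0.01,0,0,0,0,-0.001,0.02,0,0,0,0,-0.001,0.03,0,0,0,0,-0.001,0.036,0,0,0,-0.001,-0.001,0.042,0,0,0]}}

```text
time: 5.1
eef_pos: [0.5504, -0.0142, 0.1075]
tcp_rot: [0.036, 0.867, 0.02, -0.497]
contact_force: [-0.9, 0.7, 0.2]
opening: 0.001
finger_force: 0.0
```

```bash
python3 -c "
from h import *
go(.025)"
```

```text
t 5.1 tcp [ 0.5504 -0.0142  0.1075] F [-0.86  0.66  0.17] q [-0.17  0.73  1.43 -0.09  2.02 -1.65]
want [ 0.5284 -0.0127  0.0935] d [-0.0009 -0.0003  0.026 ] r [-0.0018  0.0067  0.0003] rows 0.4166432922518273
```

Emit:
{"api": "carry_out", "payload": {"deltas": [0,0,0.006,0,0,0,0,0,0.012,0,0,0,0,0,0.018,0,0,0,-0.001,0,0.023,0,0,0,-0.001,0,0.023,0,0,0]}}

```text
time: 5.72
eef_pos: [0.531, -0.0126, 0.0947]
tcp_rot: [0.036, 0.867, 0.02, -0.497]
contact_force: [0.6, 0.1, 0.0]
opening: 0.0
finger_force: 0.0
```

```bash
python3 -c "
from h import *
go(.025,up=.01)
im,d=ctrl.read_camera('side');cv2.imwrite('pics/side3.png',im[:,:,::-1]);b=cv2.imread('pics/side3.png')[160:240,270:370]
cv2.imwrite('pics/c3.png',cv2.resize(b,None,fx=6,fy=6,interpolation=3))"
```

```text
t 5.72 tcp [ 0.531  -0.0126  0.0947] F [0.58 0.12 0.03] q [-0.18  0.71  1.49 -0.09  1.98 -1.65]
want [ 0.5284 -0.0127  0.1035] d [ 0.0089 -0.0003 -0.0022] r [-0.0017  0.0056  0.0004] rows 0.14650966614713515
```

View pics/c3.png

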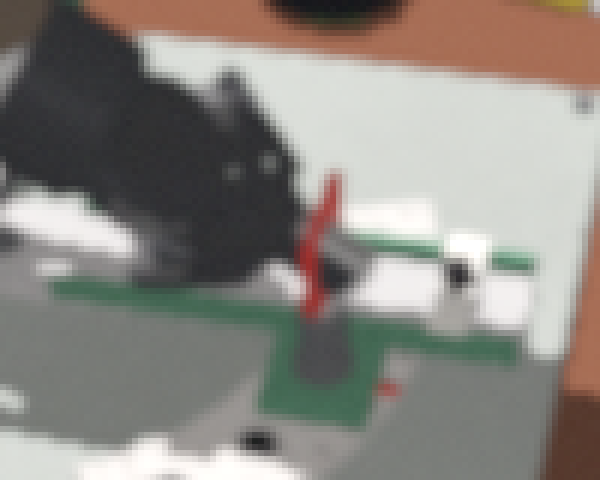

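Emit:
{"api": "carry_out", "payload": {"deltas": [0.0026,0,-0.0015,0,0,0,0.0043,0,-0.0025,0,0,0,0.006,0,-0.0035,0,0,0,0.0078,0,-0.0045,0,0,0,0.0087,0,-0.005,0,0,0]}}

```text
time: 6.4
eef_pos: [0.5314, -0.0126, 0.1036]
tcp_rot: [0.036, 0.867, 0.02, -0.496]
contact_force: [2.1, -0.1, -7.3]
opening: 0.005
finger_force: 3.3
```

```bash
python3 -c "
from h import *
go(.025,up=.02)"
```

```text
t 6.4 tcp [ 0.5314 -0.0126  0.1036] F [ 2.09 -0.07 -7.32] q [-0.18  0.7   1.49 -0.09  1.99 -1.65]
want [ 0.5284 -0.0127  0.1135] d [ 0.0101 -0.0003 -0.0025] r [-0.0018  0.0089  0.0005] rows 0.16601649228567028
```

Emit:
{"api": "carry_out", "payload": {"deltas": [0.0017,0,-0.001,0,0,0,0.0035,0,-0.002,0,0,0,0.0052,0,-0.003,0,0,0,0.007,0,-0.004,0,0,0,0.0087,0,-0.005,0,0,0]}}

```text
time: 7.02
eef_pos: [0.5313, -0.0126, 0.1149]
tcp_rot: [0.036, 0.867, 0.02, -0.497]
contact_force: [3.1, 0.7, -8.3]
opening: 0.004
finger_force: 4.6
```

```bash
python3 -c "
from h import *
go(.025,up=.02)
im,d=ctrl.read_camera('side');cv2.imwrite('pics/side4.png',im[:,:,::-1]);b=cv2.imread('pics/side4.png')[160:240,270:370]
cv2.imwrite('pics/c4.png',cv2.resize(b,None,fx=6,fy=6,interpolation=3))
def top(f):
    im=cv2.imread(f).astype(int)[160:240,300:340];m=(im[:,:,2]>120)&(im[:,:,1]<70)&(im[:,:,0]<70);v,u=np.where(m);print(f,v.min()+160,v[u<u.mean()+99].max()+160,np.bincount(v))
top('pics/side0.png');top('pics/side3.png');top('pics/side4.png')"
```

```text
t 7.03 tcp [ 0.5313 -0.0126  0.1149] F [ 3.05  0.7  -8.33] q [-0.18  0.68  1.49 -0.09  2.   -1.66]
want [ 0.5284 -0.0127  0.1135] d [ 0.0003 -0.0003  0.0032] r [-0.0018  0.0071  0.0003] rows 0.050816196864532294
pics/side0.png 199 211 [0 0 0 0 0 0 0 0 0 0 0 0 0 0 0 0 0 0 0 0 0 0 0 0 0 0 0 0 0 0 0 0 0 0 0 0 0
 0 0 1 1 0 0 0 0 0 0 0 0 2 2 1]
pics/side3.png 196 212 [0 0 0 0 0 0 0 0 0 0 0 0 0 0 0 0 0 0 0 0 0 0 0 0 0 0 0 0 0 0 0 0 0 0 0 0 1
 0 0 0 2 2 3 3 3 2 1 1 2 2 2 2 1]
pics/side4.png 190 207 [0 0 0 0 0 0 0 0 0 0 0 0 0 0 0 0 0 0 0 0 0 0 0 0 0 0 0 0 0 0 1 2 1 0 1 2 3
 3 3 3 2 0 0 0 0 1 2 1]
```

```bash
cat >> h.py <<'E'
PV=np.array([.7097,-.085])
def swing(ths,up=0.):
    s=ctrl.get_state();M0=R.from_quat(s["tcp_rot"]).as_matrix();p0=np.array(s["eef_pos"]);out=[]
    print("t",round(s["time"],2),"tcp",np.round(p0,4),"F",np.round(s["contact_force"],2),"q",np.round(s["qpos"],2))
    for t in ths:
        Z=R.from_euler("z",t).as_matrix();p=Z@(p0-[*PV,0])+[*PV,up]
        print((M0.T@(p-p0)).round(4),R.from_matrix(M0.T@Z@M0).as_rotvec().round(4))
E
python3 -c "
from h import *
swing(np.arange(1,6)*.03)"
```

```text
t 7.08 tcp [ 0.5314 -0.0126  0.1152] F [ 1.64 -0.01 -8.96] q [-0.18  0.68  1.49 -0.09  2.   -1.66]
[ 0.0008 -0.0055  0.0014] [ 0.0259 -0.     -0.0152]
[ 0.0016 -0.0111  0.0027] [ 0.0517 -0.     -0.0304]
[ 0.0022 -0.0167  0.0038] [ 0.0776 -0.0001 -0.0456]
[ 0.0028 -0.0224  0.0048] [ 1.035e-01 -1.000e-04 -6.080e-02]
[ 0.0033 -0.0281  0.0056] [ 1.294e-01 -1.000e-04 -7.590e-02]
```

Emit:
{"api": "carry_out", "payload": {"deltas": [0.0008,-0.0055,0.0014,0.026,0,-0.015,0.0016,-0.0111,0.0027,0.052,0,-0.03,0.0022,-0.0167,0.0038,0.078,0,-0.046,0.0028,-0.0224,0.0048,0.1035,0,-0.061,0.0033,-0.0281,0.0056,0.129,0,-0.076]}}

```text
time: 7.7
eef_pos: [0.5226, -0.0404, 0.1152]
tcp_rot: [-0.03, 0.867, -0.017, -0.497]
contact_force: [5.4, 0.0, -9.5]
opening: -0.002
finger_force: 5.1
```

```bash
python3 -c "
from h import *
swing(np.array([.03,.06,.09,.112,.112]))
im,d=ctrl.read_camera('side');cv2.imwrite('pics/side5.png',im[:,:,::-1]);b=cv2.imread('pics/side5.png')[140:250,260:390]
cv2.imwrite('pics/c5.png',cv2.resize(b,None,fx=5,fy=5,interpolation=3))"
```

```text
t 7.7 tcp [ 0.5226 -0.0404  0.1152] F [ 5.36  0.04 -9.53] q [-0.17  0.67  1.52 -0.23  1.97 -1.78]
[ 0.0008 -0.0055  0.0014] [ 0.0259 -0.     -0.0152]
[ 0.0016 -0.0111  0.0027] [ 0.0517 -0.     -0.0304]
[ 0.0022 -0.0167  0.0038] [ 0.0776 -0.     -0.0456]
[ 0.0027 -0.0209  0.0045] [ 0.0966 -0.     -0.0567]
[ 0.0027 -0.0209  0.0045] [ 0.0966 -0.     -0.0567]
```

View pics/c5.png

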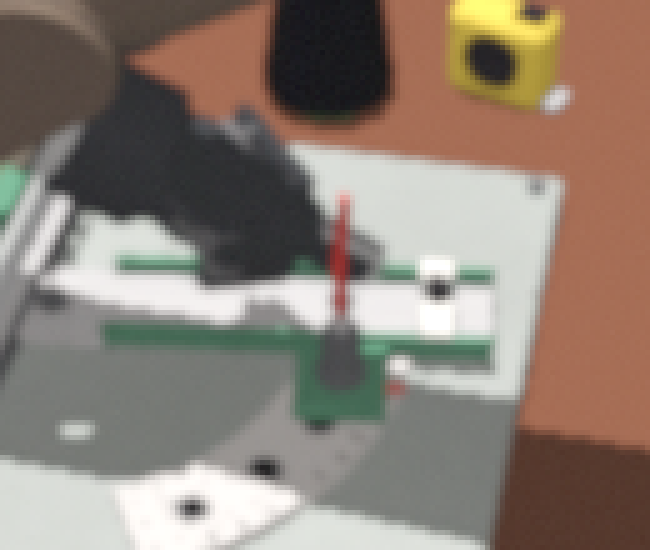

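Emit:
{"api": "carry_out", "payload": {"deltas": [0.0008,-0.0055,0.0014,0.026,0,-0.015,0.0016,-0.0111,0.0027,0.052,0,-0.03,0.0022,-0.0167,0.0038,0.078,0,-0.046,0.0027,-0.0209,0.0045,0.097,0,-0.057,0.0027,-0.0209,0.0045,0.097,0,-0.057]}}

```text
time: 8.38
eef_pos: [0.519, -0.0616, 0.1153]
tcp_rot: [-0.078, 0.864, -0.045, -0.495]
contact_force: [5.5, -1.5, -9.0]
opening: -0.001
finger_force: 5.1
```

```bash
cat > m.py <<'E'
from h import *
import sys
n=sys.argv[1]
swing([.02,.04])
im,d=ctrl.read_camera('side');cv2.imwrite(f'pics/side{n}.png',im[:,:,::-1]);b=cv2.imread(f'pics/side{n}.png')[140:250,260:390]
cv2.imwrite(f'pics/c{n}.png',cv2.resize(b,None,fx=5,fy=5,interpolation=3))
def w(x,y,z,t):
    a=-.084+t;return np.array([PV[0]+x*np.cos(a)-y*np.sin(a),PV[1]+x*np.sin(a)+y*np.cos(a),z])
for t in(.2,.23,.262,.29):
    print(t,*[((proj('side',w(*p,t))-[260,140])*5+2).round(0) for p in((-.165,.056,.074),(-.247,.031,.05),(-.247,-.031,.05),(-.165,.056,.145))])
E
python3 m.py 6
```

```text
t 8.38 tcp [ 0.519  -0.0616  0.1153] F [ 5.48 -1.45 -9.  ] q [-0.17  0.66  1.54 -0.32  1.94 -1.87]
[ 0.0006 -0.0037  0.001 ] [ 0.0172 -0.     -0.0101]
[ 0.0011 -0.0074  0.0019] [ 0.0345 -0.     -0.0203]
0.2 [349. 312.] [500. 315.] [494. 242.] [350. 207.]
0.23 [352. 306.] [501. 306.] [492. 234.] [353. 201.]
0.262 [355. 299.] [501. 297.] [489. 225.] [356. 194.]
0.29 [357. 293.] [501. 288.] [486. 218.] [358. 188.]
```

View pics/c6.png

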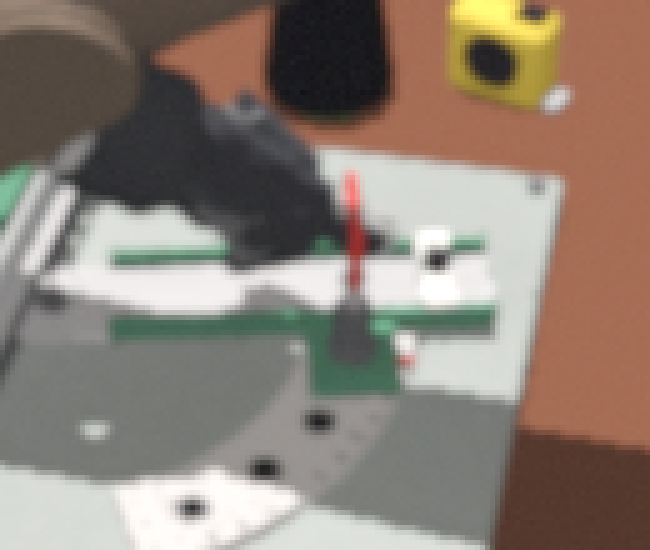

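```bash
cat > n.py <<'E'
from h import *
def w(x,y,z,t):
    a=-.084+t;return np.array([PV[0]+x*np.cos(a)-y*np.sin(a),PV[1]+x*np.sin(a)+y*np.cos(a),z])
for p in((-.165,.056,.074),(-.247,.031,.05),(-.247,-.031,.05)): print(((proj('side',w(*p,0))-[230,130])*4+1.5).round(0))
# green guide near/far side edge row in last columns of the guide, before/after
for f in('side2','side6'):
    im=cv2.imread(f'pics/{f}.png').astype(int);g=(im[:,:,1]-im[:,:,2]>25)&(im[:,:,1]-im[:,:,0]>8)
    v,u=np.where(g[170:235,335:372]);print(f,[(c+335,(v[u==c]+170).tolist()) for c in range(8,28,2)])
E
python3 n.py
```

```text
[377. 322.]
[507. 341.]
[521. 280.]
side2 [(343, [217, 218]), (345, [217, 218]), (347, [217, 218, 219]), (349, [216, 217, 218, 219]), (351, [217, 218, 219]), (353, [202, 203, 217, 218, 219]), (355, [202, 203, 204]), (357, [202, 203, 204]), (359, []), (361, [])]
side6 [(343, [201, 202, 203, 204]), (345, [203, 204]), (347, [203, 204]), (349, [203, 204]), (351, [188, 189, 202, 203, 204]), (353, [188, 189, 201, 202, 203, 204]), (355, [187, 188, 189, 201, 202, 203, 204]), (357, [201, 202, 203, 204]), (359, []), (361, [])]
```

Emit:
{"api": "carry_out", "payload": {"deltas": [0.0003,-0.0019,0.0005,0.0086,0,-0.005,-0.004,-0.0019,0.003,0.0086,0,-0.005,-0.0083,-0.0019,0.0055,0.0086,0,-0.005,-0.0125,-0.0019,0.008,0.0086,0,-0.005,-0.0155,-0.0019,0.0097,0.0086,0,-0.005]}}

```text
time: 9.05
eef_pos: [0.5179, -0.0632, 0.0987]
tcp_rot: [-0.082, 0.863, -0.047, -0.497]
contact_force: [-1.0, -0.1, 1.4]
opening: 0.002
finger_force: 0.0
```

```bash
python3 m.py 7; sed -i 's/side6/side7/' n.py; python3 n.py
```

```text
t 9.05 tcp [ 0.5179 -0.0632  0.0987] F [-0.98 -0.07  1.38] q [-0.17  0.68  1.54 -0.33  1.92 -1.87]
[ 0.0006 -0.0037  0.001 ] [ 0.0173 -0.     -0.01  ]
[ 0.0011 -0.0074  0.0019] [ 0.0346 -0.     -0.0201]
0.2 [349. 312.] [500. 315.] [494. 242.] [350. 207.]
0.23 [352. 306.] [501. 306.] [492. 234.] [353. 201.]
0.262 [355. 299.] [501. 297.] [489. 225.] [356. 194.]
0.29 [357. 293.] [501. 288.] [486. 218.] [358. 188.]
[377. 322.]
[507. 341.]
[521. 280.]
side2 [(343, [217, 218]), (345, [217, 218]), (347, [217, 218, 219]), (349, [216, 217, 218, 219]), (351, [217, 218, 219]), (353, [202, 203, 217, 218, 219]), (355, [202, 203, 204]), (357, [202, 203, 204]), (359, []), (361, [])]
side7 [(343, [202, 203, 204]), (345, [202, 203, 204]), (347, [203, 204]), (349, [203, 204]), (351, [187, 188, 189, 202, 203, 204]), (353, [187, 188, 189, 201, 202, 203, 204]), (355, [187, 188, 189, 201, 202, 203, 204]), (357, [201, 202, 203]), (359, []), (361, [])]
```

View pics/c7.png

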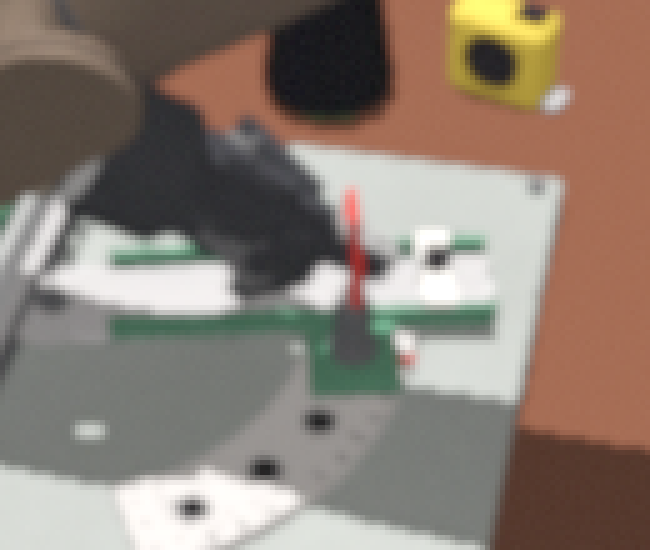

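```bash
cat > k.py <<'E'
from h import *
import sys
def w(x,y,z,t):
    a=-.084+t;return np.array([PV[0]+x*np.cos(a)-y*np.sin(a),PV[1]+x*np.sin(a)+y*np.cos(a),z])
for f,t in(('side0',0),('side2',0),('side6',.25),('side7',.26))+tuple((a,.26) for a in sys.argv[1:]):
    im=cv2.imread(f'pics/{f}.png').astype(float);r=np.clip(im[:,:,2]-np.maximum(im[:,:,1],im[:,:,0])-60,0,None)[165:222,318:337]
    # table is brownish; keep the ring's columns only
    s=r.sum(1);print(f,"rows",[(i+165,int(x)) for i,x in enumerate(s) if x>0])
    for l in(0,.009): print("  lift",l,"top far",proj('side',w(-.165,.056-.02,.133+l,t)).round(1),"bottom",proj('side',w(-.165,.056,.081+l,t)).round(1))
E
python3 k.py
```

```text
side0 rows [(189, 55), (190, 122), (191, 137), (192, 148), (193, 168), (194, 174), (195, 177), (196, 190), (197, 197), (198, 243), (199, 305), (200, 294), (201, 156), (202, 56), (203, 29), (204, 22), (205, 19), (206, 42), (207, 104), (208, 129), (209, 82), (210, 39), (211, 10)]
  lift 0 top far [325.4 187.7] bottom [323.8 208.1]
  lift 0.009 top far [325.4 184.9] bottom [323.7 205.5]
side2 rows [(190, 10), (191, 24), (192, 34), (193, 50), (194, 57), (195, 52), (196, 58), (197, 48), (198, 34), (199, 55), (200, 42), (201, 3), (208, 52), (209, 82), (210, 77), (211, 51), (212, 1)]
  lift 0 top far [325.4 187.7] bottom [323.8 208.1]
  lift 0.009 top far [325.4 184.9] bottom [323.7 205.5]
side6 rows [(175, 35), (176, 76), (177, 100), (178, 111), (179, 112), (180, 109), (181, 66), (182, 23), (183, 20), (184, 36), (185, 57), (186, 79), (187, 96), (188, 99), (189, 99), (190, 87), (191, 41), (192, 9), (193, 6), (194, 20), (195, 24), (196, 3)]
  lift 0 top far [330.2 177.7] bottom [330.4 197.9]
  lift 0.009 top far [330.2 175. ] bottom [330.4 195.3]
side7 rows [(178, 15), (179, 60), (180, 87), (181, 116), (182, 129), (183, 107), (184, 54), (185, 11), (187, 4), (188, 13), (189, 43), (190, 70), (191, 97), (192, 103), (193, 83), (194, 57), (195, 26), (196, 19), (197, 25), (198, 31), (199, 33), (200, 19)]
  lift 0 top far [330.3 177.3] bottom [330.6 197.5]
  lift 0.009 top far [330.3 174.6] bottom [330.6 194.9]
```

Emit:
{"api": "carry_out", "payload": {"deltas": [-0.002,0,0,0,0,0,-0.002,0,-0.012,0,0,0,-0.002,0,-0.025,0,0,0,-0.002,0,-0.04,0,0,0,-0.002,0,-0.055,0,0,0]}}

```text
time: 9.72
eef_pos: [0.5673, -0.0539, 0.1241]
tcp_rot: [-0.082, 0.864, -0.047, -0.495]
contact_force: [0.2, 0.4, -1.0]
opening: 0.006
finger_force: 0.0
```

Emit:
{"api": "carry_out", "payload": {"deltas": [0.02,0,-0.03,0,0,0,0.05,0,-0.06,0,0,0,0.09,0,-0.08,0,0,0,0.13,0,-0.1,0,0,0,0.13,0,-0.1,0,0,0]}}

```text
time: 10.35
eef_pos: [0.5881, -0.0502, 0.2917]
tcp_rot: [-0.081, 0.866, -0.048, -0.491]
contact_force: [-1.0, 0.0, -0.2]
opening: -0.003
finger_force: 0.0
```

```bash
python3 m.py 8; sed -i 's/side7/side8/' n.py; python3 n.py; python3 k.py side8|tail -3; python3 -c "
from h import *
im,d=ctrl.read_camera('top');a=im[60:300,180:520,::-1];b=cv2.imread('pics/side8.png')[130:270,240:400]
cv2.imwrite('pics/f.png',np.hstack([cv2.resize(a,(440,310)),cv2.resize(b,(354,310),interpolation=3)]))"
```

```text
t 10.35 tcp [ 0.5881 -0.0502  0.2917] F [-0.95  0.01 -0.16] q [-0.14  0.6   1.27 -0.37  2.25 -1.98]
[ 0.0006 -0.0023  0.001 ] [ 0.0172 -0.0001 -0.0103]
[ 0.0011 -0.0046  0.0019] [ 0.0343 -0.0002 -0.0206]
0.2 [349. 312.] [500. 315.] [494. 242.] [350. 207.]
0.23 [352. 306.] [501. 306.] [492. 234.] [353. 201.]
0.262 [355. 299.] [501. 297.] [489. 225.] [356. 194.]
0.29 [357. 293.] [501. 288.] [486. 218.] [358. 188.]
[377. 322.]
[507. 341.]
[521. 280.]
side2 [(343, [217, 218]), (345, [217, 218]), (347, [217, 218, 219]), (349, [216, 217, 218, 219]), (351, [217, 218, 219]), (353, [202, 203, 217, 218, 219]), (355, [202, 203, 204]), (357, [202, 203, 204]), (359, []), (361, [])]
side8 [(343, [202, 203, 204]), (345, [203, 204]), (347, [203, 204]), (349, [203, 204]), (351, [187, 188, 189, 202, 203, 204]), (353, [187, 188, 189, 201, 202, 203, 204]), (355, [187, 188, 189, 201, 202, 203, 204]), (357, [201, 202, 203]), (359, []), (361, [])]
side8 rows [(178, 14), (179, 61), (180, 86), (181, 109), (182, 124), (183, 130), (184, 133), (185, 132), (186, 116), (187, 78), (188, 49), (189, 76), (190, 159), (191, 152), (192, 103), (193, 78), (194, 62), (195, 49), (196, 43), (197, 38), (198, 38), (199, 33), (200, 12)]
  lift 0 top far [330.3 177.3] bottom [330.6 197.5]
  lift 0.009 top far [330.3 174.6] bottom [330.6 194.9]
```

View pics/f.png

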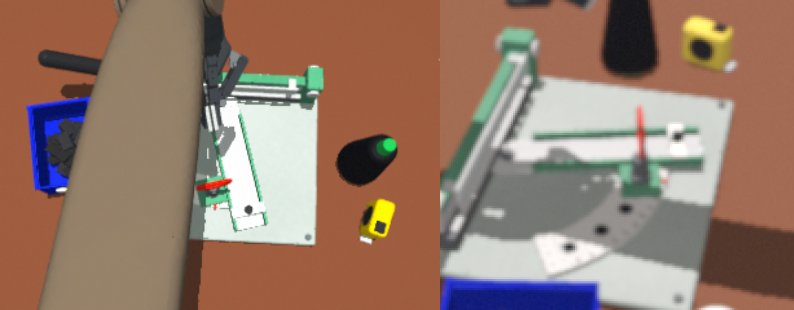

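```bash
python3 - <<'E'
from h import *
im,d=ctrl.read_camera('top');im=im.astype(int)
m=(im[:,:,0]>120)&(im[:,:,1]<70)&(im[:,:,2]<70);v,u=np.where(m)
P=np.array([atd('top',(a,b),d[b,a]) for a,b in zip(u,v)]);Q=P[P[:,2]>.115]
print(len(Q),Q.mean(0),np.median(Q[:,2]),np.sort(Q[:,2])[-8:]) # home bar z median ~.131
q=Q[:,:2].mean(0);w=np.linalg.svd(Q[:,:2]-q)[2][0];print("yaw",np.degrees(np.arctan(-w[0]/w[1]))+np.degrees(.084))
ok=len(Q)>5 and np.median(Q[:,2])<.136
if ok: print(ctrl.sign_off())
E
```

```text
69 [ 0.53495187 -0.05592847  0.1437882 ] 0.13180152153437624 [0.13402387 0.13416949 0.13463701 0.13502442 0.13516375 0.13605276
 0.1362176  0.97851744]
yaw 44.105746398518384
the job is handed in; nothing more can be done
None
```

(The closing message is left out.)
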